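# Uncap the cartridge housing and push out the used cartridge

## Robot

A 6-joint arm with a two-finger parallel gripper is mounted at the origin on the work surface. World frame = base frame: x ahead of the robot, y to its left, z up, the work surface at z = 0. Lengths are in mm, angles in rad, forces in N, time in s.
With the tool pointing down it reaches from about 300 to 825 mm from the base axis. Payload 5.4 kg.
Tool frame: the origin (TCP) lies midway between the tips of the shut fingers; the grasp point (between the pads) lies 19 mm behind it; z points along the fingers, y is the line along which they close (so a half turn about z gives the same grasp; the last joint's range is limited). The gripper opens to 92 mm and grips with 3 to 60 N. Pads are 20 mm wide; open, the fingers measure 128 mm over their backs; the gripper's body (75 mm by 189 mm) begins 69 mm behind the grasp point.
Start: joints at [-1.434, 0.158, 1.597, -0, 1.386, -0.21], TCP at [195.413, -540.759, 214.601] pointing down, gripper open.
Joint ranges: [-2.91, 2.91], [-0.94, 2.29], [0.18, 2.7], [-1.29, 4.43], [0.17, 2.64], [-3, 3]. Speed limits (rad/s): [2.57, 2.57, 3.14, 3.14, 3.14, 3.14].

## Interface

Orientations are given as a rotation vector (axis times angle).
In Python, from rig import state, vision, manip gives the robot as it stands.
- The arm moves only by the shell command python3 -m handwheel 'ROWS' [OPENING] [FORCE]. ROWS is JSON, a list of rows, each an object of numbers: "tx", "ty", "tz": the shift along the tool's x, y, z in units of 30 mm (1.0 is 30 mm); "roll": the turn about the tool's z in units of 6 degrees (1.0 is 6 degrees). In form: [{"tx": .., "ty": .., "tz": .., "roll": ..}, ...]. A call has 1 to 12 rows; each row shifts and turns the commanded pose from where the row before left it, along the tool's axes as they then stand; what a row does not reach is not made up. A row lasts 1/10 s, in which the tool goes at most 50 mm and 8.59 degrees, less where a joint would pass 70% of its speed; a pose out of reach is approached as far as the arm can. A call is refused whole if a number of a shift passes 1 or a number of a turn 1, either way. A call with a gripper value outside its range is refused whole. OPENING is the finger opening in mm, from 0 to 91.9, set as the call begins (- or left out, the last holds). The fingers move at their own pace and stop on an object; FORCE is the grip in N (left out, the last holds). Time passes only in rows, so rows that do not move let the fingers close. It gives the time, the measured TCP pose, the force, the opening and the grip force at its end, in the units of the state.
- state(): the state, without advancing time (a new reading comes with each control period).
- vision.read_camera(name): name is "scene" or "top" or "wrist"; returns a dict with "frame" (384x512x3 uint8, blue, green, red), "depth" (384x512 float32, mm along the optical axis (not along the pixel's ray), 0 where there is no reading), "intrinsics" (3x3 intrinsics, pixels), "R" (3x3) and "t" (3): a world point X has camera coordinates R X + t. Camera axes: x right, y down, z forward; pixel columns grow to the right and rows downward; lengths in mm; the calibration is good to about 2 mm. A picture is of the moment at which its call begins.
- manip.job_done(): hands the job in; it is judged then, once.
The state is a dict: "clock": time; "joint_pos": joint angles; "qd": joint speeds; "joint_torque": joint torques, N m; "tcp_pos": TCP position; "tool_rot": TCP orientation; "contact_force": force on the tool from outside, world axes, zero at the start; "torque": the same for the moment, N m; "finger_gap": finger opening in mm; "grip_force": force on a finger pad.
Only numpy, scipy, OpenCV 4.12 (cv2) and the standard library are available. Lean on these libraries where they do the work, as an engineer would, in place of code of your own. Each camera call takes 0.05 s, during which the arm holds its last target. There are 200 camera calls.

## Task

Lift the loose bar-handled cap straight off the metal cartridge housing and set it upright into the recess of the cap holder between its two guard posts. Then, with the cap left seated there, push the drift rod through the housing's bore from behind until the used cartridge drops out of the far end and lies flat in the tray, leaving the rod in its groove and bore. Keep the cap upright all the way, never touch the cartridge with the robot, and do not knock over or shift anything else on the bench.

Things in the scene. Friction and masses are not known exactly. Their poses are not given: they have to be found in the camera images.
- station: Fixed ejector station. Origin on the table under the neck; +x is the level push direction, z up. Base 15 mm thick, x -235 to 150, y -48 to 48 mm. Along x: an open steel V groove (x -227 to -85) holding the drift rod; an aluminium block (x -77 to 23, 64 mm wide, z 30 to 94 mm) with a 39 mm bore along x, axis at z 62 mm; a catch tray.
- neck (a point): Centre of the top face of the neck, a steel ring 48 mm across on the block, 106 mm above the table; axes as the station's. Its 24 mm hole leads down into the bore. An upright steel post stands beside it, 70 mm off in the station's +y, up to 175 mm above the table, with a black head 30 mm (x) by 24 mm (y).
- inlet (a point): Centre of the bore's back mouth, 62 mm above the table, where the rod enters; axes as the station's. The V groove behind it is nowhere higher than 54 mm above the table and 18 mm either side of the axis, so a tip kept above 56 mm can follow the rod along over the groove.
- outlet (a point): Centre of the bore's far mouth, 100 mm beyond the inlet, where the cartridge leaves; axes as the station's.
- tray (a point): Centre of the catch tray's inner floor, 20 mm above the table; axes as the station's. The grey open tray is 110 mm (x) by 80 mm (y) inside, walls 5 mm thick and 20 mm above its floor; its near wall is just beyond the outlet.
- cap: Loose grey cap, about 120 g, standing in the neck. Origin at the centre of its disc's underside, z up. Disc 60 mm across, 16 mm thick; on it a bar handle 56 mm long (cap's y), 16 mm thick (cap's x), from 16 to 52 mm above the origin. A 14 mm stem reaches 50 mm below the origin through the neck into the bore, blocking the cartridge; lift it over 50 mm to clear.
- holder: Fixed white cap holder. Origin under its centre, z up. Base 125 mm (x) by 90 mm (y). Round stand 80 mm across, rim 78 mm above the table, recess 70 mm across and 12 mm deep; its floor is a ledge round a 40 mm hole for the stem. Two guard posts 10 mm thick at x +52 and -52 mm, 115 mm tall; fingers fit on the y sides.
- seat (a point): Centre of the recess floor of the holder, 66 mm above the table: where the cap's origin lies when seated; axes as the holder's.
- rod: Steel drift rod lying loose in the V groove, about 450 g, 30 mm thick, 170 mm long along its x, origin at its middle; +x points to the bore, with its front end 15 to 45 mm short of the inlet. Its flat rear end (x -85 mm) overhangs the back of the groove. It slides with a few newtons.
- cartridge: Used white cartridge with two grey bands, about 70 g, 34 mm thick, 60 mm long along its x, origin at its middle. It lies loose in the bore behind the cap's stem and is slick plastic that slides easily once the cap is off. It is out when the rod's front end has come a little (about 5 to 10 mm) past the outlet.
- rack: Bystander: fixed white rack with dark-capped sample tubes, 75 mm (x) by 115 mm (y), 103 mm tall. Origin under its centre.
- jar: Bystander, loose: amber glass jar with a white lid, 68 mm across, 95 mm tall. Origin under its centre.
- flask: Bystander, loose: plastic bottle, 64 mm across, 165 mm tall. Origin under its centre.
- pot: Bystander, loose: white pot with a black lid, 60 mm across, 75 mm tall. Origin under its centre.
- pencup: Bystander, loose: empty grey cup, 76 mm across, 100 mm tall. Origin under its centre.
- marker: Bystander, loose: black marker pen lying flat, 130 mm long along its x, 14 mm thick, origin under its middle.
There are look-alikes about, which are no part of the job. There is more than one size of the rod; the job needs the larger. What is shaped like the cap but green is not meant.

How it is judged (in metres and radians):
On the way, in this order (a step that is already met when the one before it is completed fails the run):
1. the cap is lifted clear above the neck (z of cap in the frame of neck above 0.055 m), for 0.1 s.
2. the cap sits in the holder's recess, let go, with the cartridge still in the bore (horizontal distance between cap and seat below 0.008 m and z of cap in the frame of seat between -0.005 and 0.005 m and angle between cap's own z axis and vertical below 0.1 rad and contact force between the fingers and cap below 0.2 N and x of cartridge in the frame of outlet below -0.01 m), for 0.2 s.
3. the cartridge is out of the bore and in the tray (x of cartridge in the frame of tray between -0.04 and 0.04 m and y of cartridge in the frame of tray between -0.035 and 0.035 m and z of cartridge in the frame of tray below 0.024 m and angle between cartridge's own x axis and vertical between 1.4 and 1.742 rad), for 0.2 s.
At the end, for the whole second after the job is handed in: Cap upright in the holder recess (within 8 mm of its centre, 5 mm of its floor, tilt under 0.1 rad); cartridge at rest, level within 0.17 rad, on the tray floor, wholly out of the bore; rod still in groove and bore (its middle within 15 mm of the bore axis) (all of step 3 and horizontal distance between cap and seat below 0.008 m and z of cap in the frame of seat between -0.005 and 0.005 m and angle between cap's own z axis and vertical below 0.1 rad and linear speed of each of cap, cartridge below 0.02 m/s and z of rod in the frame of inlet between -0.015 and 0.015 m and y of rod in the frame of inlet between -0.015 and 0.015 m); the robot touches nothing.
It fails at once if the cap is tipped more than 35 degrees (angle between cap's own z axis and vertical above 0.61 rad).
It fails at once if the robot touches the cartridge (contact force between any of the fingers, the arm and cartridge above 0.5 N).
It fails at once if a bystander is shifted more than 25 mm or knocked over (distance of any of jar, flask, pot, pencup, marker from where it was at the start of the episode above 0.025 m or angle between any of jar, flask, pot, pencup's own z axis and vertical above 0.4 rad).
It fails at once if the robot bears on the tube rack with more than 10 N (contact force between any of the fingers, the arm and rack above 10 N).
It also fails if it takes over 58 s, if anything falls off the work surface, if the arm or the gripper's body presses on something with over 40 N, if the wrist force passes 120 N, or if a joint passes its speed limit or range.

## Working session

There is one attempt and no reset: what is moved stays moved. The work goes in short steps, Python scripts to look and compute and a shell command to move; the robot and the scene stay as the last step left them, time stands still between calls to the robot, and variables do not carry over. Pictures are saved under pics/ and viewed, at most 10 in all, crops included, and the job is handed in when it is done.

```bash
mkdir -p pics; ls
cat > h.py <<'E'
import numpy as np, cv2
from rig import state, vision, manip
def cam(n):
    d=vision.read_camera(n); np.savez(f'pics/{n}.npz',**d); return d
def load(n): return dict(np.load(f'pics/{n}.npz'))
def pts(d):
    K,R,t=d['intrinsics'],d['R'],np.ravel(d['t']); z=d['depth']; h,w=z.shape
    u,v=np.meshgrid(np.arange(w),np.arange(h))
    c=np.stack([(u-K[0,2])/K[0,0]*z,(v-K[1,2])/K[1,1]*z,z],-1)
    return (c-t)@R   # world pts
def ray(d,u,v,zp):
    K,R,t=d['intrinsics'],d['R'],np.ravel(d['t'])
    r=R.T@np.linalg.solve(K,[u,v,1.]); o=-R.T@t
    return o+r*(zp-o[2])/r[2]
E
python3 - <<'E'
from h import *
a=cam('scene');b=cam('top')
cv2.imwrite('pics/s1.png',cv2.resize(a['frame'],(800,600)));cv2.imwrite('pics/t1.png',cv2.resize(b['frame'],(800,600)))
for d in(a,b): print(-d['R'].T@np.ravel(d['t']))
s=state();print(s)
E
```

```text
pics
[1408.18976501  509.61682321  950.03401367]
[ 281.25299226   14.85985012 1325.14941641]
{'clock': 0.1, 'joint_pos': array([-1.43410381e+00,  1.59000620e-01,  1.59810949e+00,  2.89566507e-06,
        1.38621940e+00, -2.10097212e-01]), 'qd': array([ 0.00070523, -0.00171455, -0.00170226, -0.00069852,  0.00107746,
       -0.0005968 ]), 'joint_torque': array([ 2.23165034e-04, -3.86504853e+01, -3.22959387e+01,  7.04435678e-02,
        3.39576567e-02, -3.52631776e-05]), 'tcp_pos': array([ 195.33347456, -540.19228156,  213.70759955]), 'tool_rot': array([-3.09277424e+00, -5.41710224e-01, -1.04520067e-04]), 'contact_force': array([ 0.08115344, -0.37605152, -0.0889126 ]), 'torque': array([ 0.03628895, -0.02999769, -0.03097549]), 'grip_force': 0.0, 'finger_gap': 91.91469462769224}
```

View pics/t1.png

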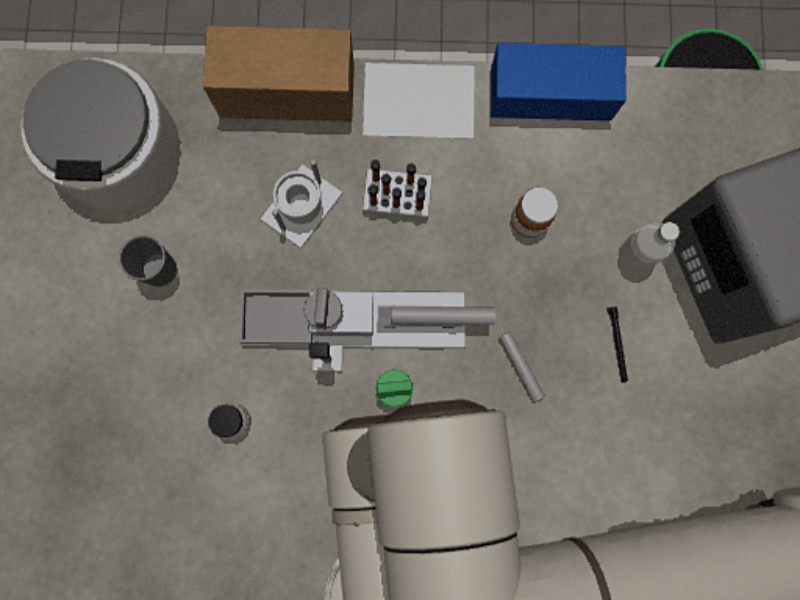

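View pics/s1.png

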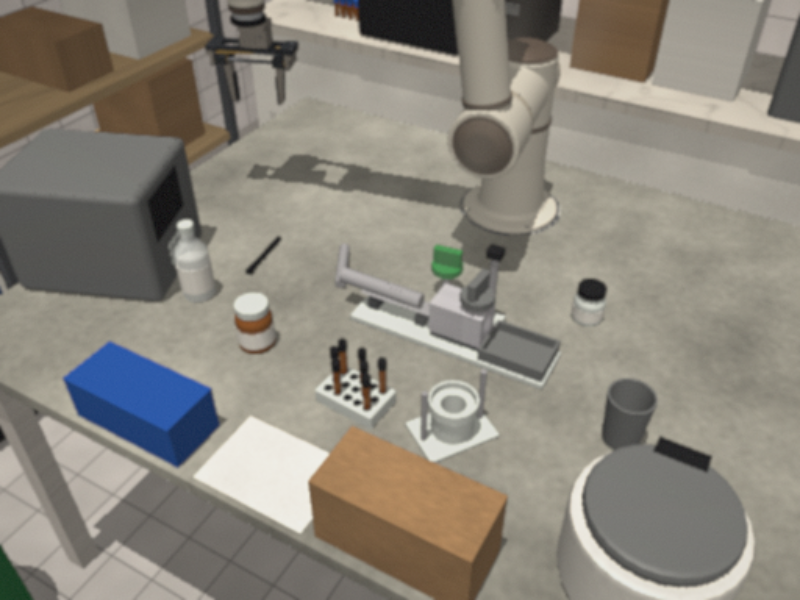

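The top view (800x600) shows three objects that need telling apart.
- **Caps:** the grey cap is at (322,308) in the neck. The green one at (395,387) is the look-alike.
- **Rods:** the thick rod is in the groove at (442,315). The thin loose rod at (522,368) is the look-alike.
- **Holder:** it stands at (298,200). The station's +x points left in the image, and its post is at (320,350), on the robot's side.

Next I'll measure these, with a crop to confirm.

Run:
```python
from h import *
b=load('top');P=pts(b);a=load('scene');Q=pts(a)
def box(u0,u1,v0,v1,z0,z1):
    m=np.zeros(P.shape[:2],bool); m[int(v0*.64):int(v1*.64),int(u0*.64):int(u1*.64)]=1
    return m&(P[...,2]>z0)&(P[...,2]<z1)&(b['depth']>0)
def rep(n,m,src=P):
    p=src[m]; 
    if len(p)<4: print(n,len(p));return
    r=cv2.minAreaRect(p[:,:2].astype(np.float32)); print(n,len(p),'mean',p.mean(0).round(1),'rect',np.round(r[0],1),np.round(r[1],1),round(r[2],1))
rep('handle',box(290,350,270,345,150,170))
rep('cap disc',box(290,350,270,345,115,170))
rep('rod',box(380,510,295,335,60,85))
rep('thinrod',box(495,560,325,410,8,60))
rep('block',box(320,385,280,345,88,98))
rep('stbase',box(230,480,280,360,8,40))
rep('posthead',box(300,345,335,365,160,185))
rep('holder rim',box(265,335,160,235,70,85))
rep('hposts',box(255,350,145,250,95,125))
rep('hp1',box(300,350,145,190,95,125));rep('hp2',box(255,300,205,250,95,125))
rep('hbase',box(250,350,150,255,4,30))
W=Q[...,:]
h=P[box(290,350,270,345,150,170)]
rep('green',box(370,420,365,410,20,120))
# scene cam
for n,c,r,z in(('rod S',(None),(0),(0)),):pass
def sb(x0,x1,y0,y1,z0,z1): return (Q[...,0]>x0)&(Q[...,0]<x1)&(Q[...,1]>y0)&(Q[...,1]<y1)&(Q[...,2]>z0)&(Q[...,2]<z1)&(a['depth']>0)
pp=P[box(290,350,270,345,150,170)].mean(0)
rep('S handle',sb(pp[0]-45,pp[0]+45,pp[1]-45,pp[1]+45,150,170),Q)
hr=P[box(265,335,160,235,70,85)].mean(0)
rep('S rim',sb(hr[0]-45,hr[0]+45,hr[1]-45,hr[1]+45,70,85),Q)
# rod axis by PCA
for nm,p in(('rod',P[box(380,510,295,335,60,85)]),('handle',h)):
    v=cv2.fitLine(p[:,:2].astype(np.float32),cv2.DIST_HUBER,0,.01,.01).ravel();print(nm,v)
c=b['frame'][170:280,150:350];c2=b['frame'][95:165,160:230]
cv2.imwrite('pics/c1.png',cv2.resize(c,(800,440),interpolation=cv2.INTER_CUBIC))
import scipy.spatial.transform as s
print(s.Rotation.from_rotvec(state()['tool_rot']).as_matrix().round(3))
```

```text
handle 159 mean [461.2 126.9 157.3] rect [461.4 127.1] [16.2 55.4] 86.4
cap disc 490 mean [460.3 125.9 134.3] rect [460.3 127.7] [59.3 59.5] 0.8
rod 753 mean [464.1 -67.8  73.3] rect [464.6 -67.2] [ 29.4 167.6] 1.6
thinrod 392 mean [ 386.7 -203.8   18.7] rect [ 384.8 -185.4] [138.9  59.3] 28.6
block 510 mean [461.   78.5  93.5] rect [461.9  93.1] [64.3 82.8] 1.2
stbase 3159 mean [456.   99.8  18.3] rect [455.8  83.5] [126.  381.6] 0.4
posthead 135 mean [391.1 124.9 173.8] rect [391.2 125. ] [22.8 28.3] 1.8
holder rim 231 mean [663.  183.4  76.5] rect [661.1 182.9] [83.3 77.4] 7.5
hposts 41 mean [664.7 180.6 108.6] rect [662.5 183.3] [ 11.6 113.4] 56.8
hp1 22 mean [704.7 153.7 107.1] rect [704.9 154.5] [ 8.6 10.1] 5.0
hp2 19 mean [618.5 211.8 110.2] rect [619.4 211.8] [7.8 8.7] 1.0
hbase 859 mean [652.3 179.8   8.8] rect [670.  186.5] [189.2 174. ] 1.7
green 454 mean [342.8  11.1  77.7] rect [343.5  10.8] [60.9 60.9] 1.4
S handle 99 mean [470.5 127.1 155.9] rect [468.4 126.1] [17.1 58.2] 86.0
S rim 267 mean [667.3 184.3  75.2] rect [667.8 182.4] [80.  78.9] 5.5
rod [ 1.8352268e-02 -9.9983156e-01  4.6395157e+02 -6.7378525e+01]
handle [ 9.98490632e-01 -5.49219064e-02  4.61347504e+02  1.26830185e+02]
[[ 0.94   0.34  -0.   ]
 [ 0.34  -0.94   0.002]
 [ 0.    -0.002 -1.   ]]
```

View pics/c1.png

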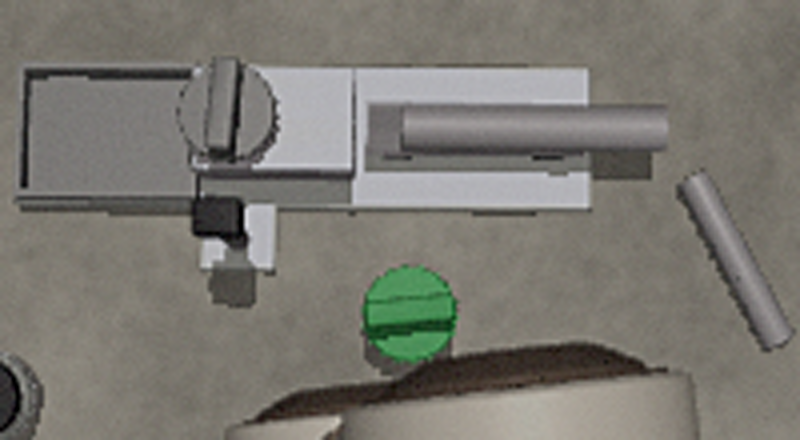

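The crop shows the grey cap standing in the neck at (225,108), with its handle nearly along world x. The thick rod in the groove is at (535,128), and the thin one lies outside at (735,260). So the cap is grey at (461,127), the rod is the thick one in the groove, and the holder's yaw is about -34°.

```bash
cat >> h.py <<'E'
def go(x,y,z,yaw=None):
    from scipy.spatial.transform import Rotation as Ro
    s=state(); M=Ro.from_rotvec(s['tool_rot']).as_matrix(); c=np.degrees(np.arctan2(M[1,0],M[0,0]))
    yaw=c if yaw is None else yaw
    r=(c-yaw+180)%360-180; w=np.radians(yaw); d=np.array([x,y,z])-s['tcp_pos']
    print('yaw',c.round(2),'roll',(r/6).round(3),'then tx ty tz',np.round([(d[0]*np.cos(w)+d[1]*np.sin(w))/30,(d[0]*np.sin(w)-d[1]*np.cos(w))/30,-d[2]/30],3),'tilt',(M[:,2]).round(3),'j6',s['joint_pos'][5].round(2),'t',s['clock'])
E
python3 -c "
from h import *
go(461.3,127,230,-3.15)"
```

```text
yaw 19.87 roll 3.837 then tx ty tz [  7.63  -22.693  -0.543] tilt [-0.     0.002 -1.   ] j6 -0.21 t 0.1
```

```bash
python3 -m handwheel '[{"roll":1,"tz":-0.5},{"roll":1},{"roll":1},{"roll":0.84}]' 91 20; python3 -c "
from h import *
go(461.3,127,230,-3.15)"
```

```text
yaw 19.87 roll 3.837 then tx ty tz [  7.63  -22.693  -0.543] tilt [-0.     0.002 -1.   ] j6 -0.21 t 0.1$[0]: bad value
```

```bash
python3 -m handwheel '[{"tx":0,"ty":0,"tz":-0.5,"roll":1},{"tx":0,"ty":0,"tz":0,"roll":1},{"tx":0,"ty":0,"tz":0,"roll":1},{"tx":0,"ty":0,"tz":0,"roll":0.84}]' 91 20; python3 -c "
from h import *
go(461.3,127,230,-3.15)"
```

```text
clock: 0.5
tcp_pos: [195.4, -540.5, 229.1]
tool_rot: [-3.139, 0.093, 0.0]
contact_force: [0.1, 0.1, 0.2]
finger_gap: 91.1
grip_force: 0.0
yaw -3.4 roll -0.041 then tx ty tz [  7.628 -22.702  -0.028] tilt [-0.     0.001 -1.   ] j6 0.2 t 0.5
```

```bash
python3 -m handwheel '[{"tx":0.33,"ty":-0.98,"tz":0,"roll":0},{"tx":0.33,"ty":-0.98,"tz":0,"roll":0},{"tx":0.33,"ty":-0.98,"tz":0,"roll":0},{"tx":0.33,"ty":-0.98,"tz":0,"roll":0},{"tx":0.33,"ty":-0.98,"tz":0,"roll":0},{"tx":0.33,"ty":-0.98,"tz":0,"roll":0},{"tx":0.33,"ty":-0.98,"tz":0,"roll":0},{"tx":0.33,"ty":-0.98,"tz":0,"roll":0},{"tx":0.33,"ty":-0.98,"tz":0,"roll":0},{"tx":0.33,"ty":-0.98,"tz":0,"roll":0},{"tx":0.33,"ty":-0.98,"tz":0,"roll":0},{"tx":0.33,"ty":-0.98,"tz":0,"roll":0}]'; python3 -c "
from h import *
go(461.3,127,230,-3.15)"
```

```text
clock: 1.7
tcp_pos: [333.6, -193.7, 229.3]
tool_rot: [-3.14, 0.087, 0.0]
contact_force: [-0.1, 1.1, 0.4]
finger_gap: 91.1
grip_force: 0.0
yaw -3.19 roll -0.006 then tx ty tz [  3.662 -10.907  -0.025] tilt [-0.  0. -1.] j6 0.78 t 1.7
```

```bash
python3 -m handwheel '[{"tx":0.33,"ty":-0.98,"tz":0,"roll":0},{"tx":0.33,"ty":-0.98,"tz":0,"roll":0},{"tx":0.33,"ty":-0.98,"tz":0,"roll":0},{"tx":0.33,"ty":-0.98,"tz":0,"roll":0},{"tx":0.33,"ty":-0.98,"tz":0,"roll":0},{"tx":0.33,"ty":-0.98,"tz":0,"roll":0},{"tx":0.33,"ty":-0.98,"tz":0,"roll":0},{"tx":0.33,"ty":-0.98,"tz":0,"roll":0},{"tx":0.33,"ty":-0.98,"tz":0,"roll":0},{"tx":0.33,"ty":-0.98,"tz":0,"roll":0},{"tx":0.33,"ty":-0.98,"tz":0,"roll":0},{"tx":0,"ty":0,"tz":0,"roll":0}]'
python3 - <<'E'
from h import *
go(461.3,127,126,-3.15)
b=cam('wrist');P=pts(b);cv2.imwrite('pics/w1.png',b['frame'])
for n,z0,z1 in(('handle',150,165),('block',89,98),('any',70,85)):
    m=(P[...,2]>z0)&(P[...,2]<z1)&(b['depth']>0)&(P[...,0]>415 if n!='any' else True)
    if n=='handle': m&=(abs(P[...,0]-461)<45)&(abs(P[...,1]-127)<30)
    p=P[m]
    if len(p)>5:
        r=cv2.minAreaRect(p[:,:2].astype(np.float32));print(n,len(p),p.mean(0).round(1),r)
E
```

```text
clock: 2.9
tcp_pos: [460.3, 124.3, 229.1]
tool_rot: [-3.14, 0.081, 0.001]
contact_force: [-0.4, -0.4, -0.2]
finger_gap: 91.4
grip_force: 0.0
yaw -2.96 roll 0.032 then tx ty tz [ 0.029 -0.092  3.436] tilt [-0.001  0.001 -1.   ] j6 1.63 t 2.9
handle 1474 [465.5 127.  158. ] ((464.2152404785156, 127.01105499267578), (15.504284858703613, 55.40583801269531), 86.59490203857422)
block 3953 [470.2  81.1  94.4] ((529.2771606445312, 123.32190704345703), (229.75616455078125, 113.64518737792969), 19.704113006591797)
any 4484 [445.2   4.6  75.4] ((401.5176086425781, 78.31576538085938), (367.4358215332031, 371.0718994140625), 76.5579605102539)
```

View pics/w1.png

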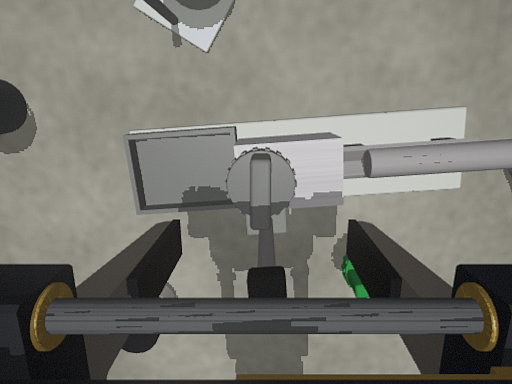

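The wrist view shows the cap handle at (261,185), centred between the open fingers, with nothing in their path. I'll descend and grip.

```bash
python3 -m handwheel '[{"tx":0.1,"ty":-0.09,"tz":0.6,"roll":0.05},{"tx":0,"ty":0,"tz":0.8,"roll":0},{"tx":0,"ty":0,"tz":0.8,"roll":0},{"tx":0,"ty":0,"tz":0.7,"roll":0},{"tx":0,"ty":0,"tz":0.3,"roll":0},{"tx":0,"ty":0,"tz":0.2,"roll":0},{"tx":0,"ty":0,"tz":0,"roll":0}]'; python3 -m handwheel '[{"tx":0,"ty":0,"tz":0,"roll":0},{"tx":0,"ty":0,"tz":0,"roll":0},{"tx":0,"ty":0,"tz":0,"roll":0},{"tx":0,"ty":0,"tz":0,"roll":0},{"tx":0,"ty":0,"tz":0,"roll":0},{"tx":0,"ty":0,"tz":0,"roll":0},{"tx":0,"ty":0,"tz":0,"roll":0},{"tx":0,"ty":0,"tz":0,"roll":0}]' 0 30; python3 -c "
from h import *
go(463,127,126,-3.15)"
```

```text
clock: 3.65
tcp_pos: [463.1, 123.9, 127.5]
tool_rot: [3.14, -0.096, -0.001]
contact_force: [0.8, -0.3, 0.6]
finger_gap: 91.1
grip_force: 0.0
clock: 4.45
tcp_pos: [463.3, 124.4, 127.6]
tool_rot: [3.14, -0.095, -0.0]
contact_force: [-0.5, -0.0, 0.1]
finger_gap: 29.3
grip_force: 0.0
yaw -3.46 roll -0.052 then tx ty tz [-0.014 -0.087  0.053] tilt [-0. -0. -1.] j6 1.64 t 4.45
```

```bash
python3 -m handwheel '[{"tx":0,"ty":-0.08,"tz":0,"roll":0},{"tx":0,"ty":0,"tz":0,"roll":0},{"tx":0,"ty":0,"tz":0,"roll":0},{"tx":0,"ty":0,"tz":0,"roll":0},{"tx":0,"ty":0,"tz":0,"roll":0}]' 0 30
```

```text
clock: 4.95
tcp_pos: [463.4, 126.8, 127.6]
tool_rot: [-3.14, 0.095, -0.0]
contact_force: [-0.0, 0.3, -0.7]
finger_gap: 15.6
grip_force: 30.0
```

```bash
python3 -m handwheel '[{"tx":0,"ty":0,"tz":-0.1,"roll":0},{"tx":0,"ty":0,"tz":-0.3,"roll":0},{"tx":0,"ty":0,"tz":-0.5,"roll":0},{"tx":0,"ty":0,"tz":-0.5,"roll":0},{"tx":0,"ty":0,"tz":-0.5,"roll":0},{"tx":0,"ty":0,"tz":-0.5,"roll":0},{"tx":0,"ty":0,"tz":-0.4,"roll":0},{"tx":0,"ty":0,"tz":-0.2,"roll":0},{"tx":0,"ty":0,"tz":0,"roll":0},{"tx":0,"ty":0,"tz":0,"roll":0}]'
python3 - <<'E'
from h import *
go(662.5,183,218,-34)
b=cam('wrist');P=pts(b);cv2.imwrite('pics/w2.png',b['frame'])
m=(P[...,2]>70)&(P[...,2]<85)&(b['depth']>0)&(np.hypot(P[...,0]-663,P[...,1]-183)<55)
p=P[m]
if len(p)>10: print(p.mean(0),cv2.minEnclosingCircle(p[:,:2].astype(np.float32)))
m=(P[...,2]>100)&(P[...,2]<120)&(b['depth']>0)&(np.hypot(P[...,0]-663,P[...,1]-183)<75)
p=P[m];print(len(p))
for q in(p[p[:,0]>663],p[p[:,0]<663]):
    if len(q): print(len(q),q.mean(0))
E
```

```text
clock: 5.95
tcp_pos: [463.1, 126.7, 217.1]
tool_rot: [3.14, -0.095, -0.002]
contact_force: [0.1, 0.2, -1.3]
finger_gap: 16.1
grip_force: 30.0
yaw -3.47 roll 5.088 then tx ty tz [ 4.461 -5.272 -0.031] tilt [-0.001 -0.    -1.   ] j6 1.65 t 5.95
[619.11802889 209.61401077  77.06530149] ((620.530517578125, 210.82843017578125), 4.1892499923706055)
2
2 [616.98290263 212.904066   100.84102932]
```

```bash
python3 -m handwheel '[{"tx":0,"ty":0,"tz":0,"roll":0.5},{"tx":0,"ty":0,"tz":0,"roll":0.9},{"tx":0,"ty":0,"tz":0,"roll":1},{"tx":0,"ty":0,"tz":0,"roll":1},{"tx":0,"ty":0,"tz":0,"roll":0.9},{"tx":0,"ty":0,"tz":0,"roll":0.79},{"tx":0.3,"ty":-0.35,"tz":0,"roll":0},{"tx":0.6,"ty":-0.7,"tz":0,"roll":0},{"tx":0.7,"ty":-0.8,"tz":0,"roll":0},{"tx":0.6,"ty":-0.7,"tz":0,"roll":0},{"tx":0.3,"ty":-0.35,"tz":0,"roll":0},{"tx":0,"ty":0,"tz":0,"roll":0}]'
python3 - <<'E'
from h import *
go(662.5,183,218,-34)
b=cam('wrist');P=pts(b);cv2.imwrite('pics/w2.png',b['frame'])
m=(P[...,2]>72)&(P[...,2]<84)&(b['depth']>0)&(np.hypot(P[...,0]-663,P[...,1]-183)<48)
p=P[m]
if len(p)>10: print(len(p),p.mean(0),cv2.minEnclosingCircle(p[:,:2].astype(np.float32)),np.ptp(p,axis=0))
m=(P[...,2]>100)&(P[...,2]<118)&(b['depth']>0)&(np.hypot(P[...,0]-663,P[...,1]-183)<75)
p=P[m];print(len(p))
for q in(p[p[:,0]>663],p[p[:,0]<663]):
    if len(q): print(len(q),q.mean(0))
t=cam('top');P=pts(t)
m=(P[...,2]>72)&(P[...,2]<84)&(t['depth']>0)&(np.hypot(P[...,0]-663,P[...,1]-183)<48)
p=P[m];print('top',len(p),p.mean(0),cv2.minEnclosingCircle(p[:,:2].astype(np.float32)))
E
```

```text
clock: 7.2
tcp_pos: [574.9, 157.0, 216.1]
tool_rot: [3.004, -0.918, -0.003]
contact_force: [0.3, -0.4, -1.7]
finger_gap: 15.5
grip_force: 30.0
yaw -34.0 roll -0.0 then tx ty tz [ 1.938 -2.351 -0.064] tilt [-0.002 -0.    -1.   ] j6 2.23 t 7.2
1674 [666.75441204 184.02535032  77.68291339] ((661.0896606445312, 186.0653076171875), 44.67718505859375) [82.62990084 79.15332322 11.97411184]
360
202 [706.94844322 153.47961772 112.45252524]
158 [622.35457647 210.90667406 112.26744292]
top 0 [nan nan nan] ((0.0, 0.0), 0.0)<stdin>:13: RuntimeWarning: Mean of empty slice.
  ret = um.true_divide(
```

View pics/w2.png

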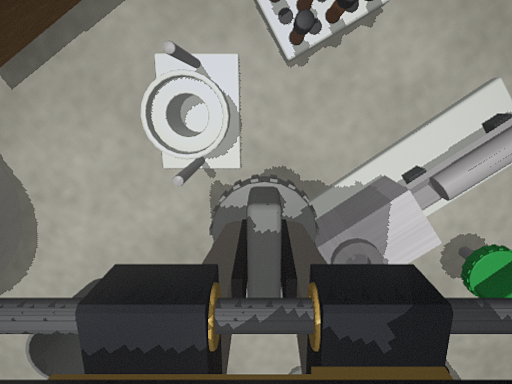

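The wrist view shows the cap held upright at (265,215), with the holder ring at (185,115) and its posts at (182,53) and (190,172). Working from displacements between the two, the target TCP is (663.5,182.4).

```bash
python3 -m handwheel '[{"tx":0.2,"ty":-0.25,"tz":0,"roll":0},{"tx":0.4,"ty":-0.48,"tz":0,"roll":0},{"tx":0.5,"ty":-0.6,"tz":0,"roll":0},{"tx":0.5,"ty":-0.6,"tz":0,"roll":0},{"tx":0.25,"ty":-0.28,"tz":0,"roll":0},{"tx":0.12,"ty":-0.12,"tz":0,"roll":0},{"tx":0,"ty":0,"tz":0,"roll":0},{"tx":0,"ty":0,"tz":0,"roll":0}]'
python3 - <<'E'
from h import *
go(663.5,182.4,89,-34)
b=cam('wrist');cv2.imwrite('pics/w3.png',b['frame'])
E
```

```text
clock: 8.1
tcp_pos: [661.9, 181.7, 217.6]
tool_rot: [3.004, -0.919, -0.001]
contact_force: [-0.5, -0.1, -0.7]
finger_gap: 15.8
grip_force: 30.0
yaw -34.01 roll -0.002 then tx ty tz [ 0.032 -0.05   4.287] tilt [-0. -0. -1.] j6 2.26 t 8.1
```

Descend most of the way, then check with the wrist camera.

```bash
python3 -m handwheel '[{"tx":0.03,"ty":-0.05,"tz":0.2,"roll":0},{"tx":0,"ty":0,"tz":0.5,"roll":0},{"tx":0,"ty":0,"tz":0.6,"roll":0},{"tx":0,"ty":0,"tz":0.6,"roll":0},{"tx":0,"ty":0,"tz":0.6,"roll":0},{"tx":0,"ty":0,"tz":0.4,"roll":0},{"tx":0,"ty":0,"tz":0.2,"roll":0},{"tx":0,"ty":0,"tz":0,"roll":0},{"tx":0,"ty":0,"tz":0,"roll":0}]'
python3 - <<'E'
from h import *
go(663.5,182.4,87.6,-34)
b=cam('wrist');cv2.imwrite('pics/w3.png',b['frame'][40:300,100:420].repeat(2,0).repeat(2,1))
P=pts(b)
for n,z0,z1,R in(('rim',72,82,46),('post',100,118,70),('disc',108,122,40),('handle',140,160,40)):
    m=(P[...,2]>z0)&(P[...,2]<z1)&(b['depth']>0)&(np.hypot(P[...,0]-664,P[...,1]-182)<R)
    if n=='post': m&=np.hypot(P[...,0]-664,P[...,1]-182)>44
    p=P[m]
    if len(p)>5: print(n,len(p),p.mean(0).round(1),cv2.minAreaRect(p[:,:2].astype(np.float32)))
    if n=='post':
        for q in(p[p[:,0]>664],p[p[:,0]<664]): print(len(q),q.mean(0) if len(q) else 0)
E
```

```text
clock: 9.05
tcp_pos: [664.4, 182.6, 125.3]
tool_rot: [-3.004, 0.919, -0.002]
contact_force: [0.4, 0.5, -1.0]
finger_gap: 16.0
grip_force: 30.0
yaw -34.01 roll -0.001 then tx ty tz [-0.022  0.022  1.258] tilt [ 0.001  0.    -1.   ] j6 2.26 t 9.05
rim 1492 [684.1 171.9  77.9] ((677.3400268554688, 175.55120849609375), (79.83583068847656, 51.06798553466797), 56.92393493652344)
post 277 [708.6 154.  114.4] ((708.3233642578125, 154.24099731445312), (9.426495552062988, 9.540596008300781), 12.525800704956055)
277 [708.58735396 153.95548843 114.35945013]
0 0
disc 2896 [678.2 173.7 119. ] ((673.9469604492188, 176.3963623046875), (62.78871154785156, 40.466854095458984), 55.54697036743164)
handle 4475 [671.5 178.2 154.3] ((667.6781005859375, 180.5443878173828), (42.308380126953125, 44.67927551269531), 14.327644348144531)
```

View pics/w3.png

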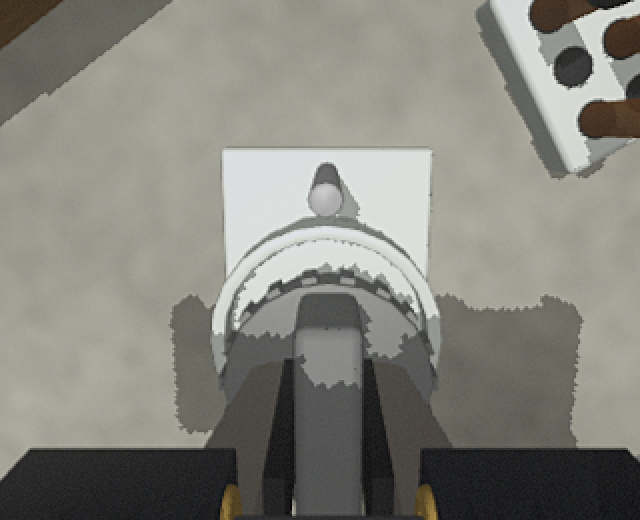

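The view confirms the cap is centred over the ring (crop (327,330)) to within about 1 mm. Lowering it into the recess.

```bash
python3 -m handwheel '[{"tx":0,"ty":-0.03,"tz":0.2,"roll":0},{"tx":0,"ty":0,"tz":0.3,"roll":0},{"tx":0,"ty":0,"tz":0.3,"roll":0},{"tx":0,"ty":0,"tz":0.2,"roll":0},{"tx":0,"ty":0,"tz":0.1,"roll":0},{"tx":0,"ty":0,"tz":0.05,"roll":0},{"tx":0,"ty":0,"tz":0.05,"roll":0},{"tx":0,"ty":0,"tz":0.03,"roll":0},{"tx":0,"ty":0,"tz":0,"roll":0},{"tx":0,"ty":0,"tz":0,"roll":0}]'; python3 -c "
from h import *
go(664.4,182.6,87.6,-34)"
```

```text
clock: 10.1
tcp_pos: [664.6, 183.3, 88.0]
tool_rot: [-3.004, 0.919, -0.001]
contact_force: [-0.4, 0.1, -1.1]
finger_gap: 15.8
grip_force: 30.0
yaw -34.01 roll -0.001 then tx ty tz [0.007 0.023 0.013] tilt [ 0.  0. -1.] j6 2.26 t 10.1
```

```bash
python3 -m handwheel '[{"tx":0,"ty":0,"tz":0.02,"roll":0},{"tx":0,"ty":0,"tz":0.02,"roll":0},{"tx":0,"ty":0,"tz":0,"roll":0},{"tx":0,"ty":0,"tz":0,"roll":0}]'; python3 -m handwheel '[{"tx":0,"ty":0,"tz":0,"roll":0},{"tx":0,"ty":0,"tz":0,"roll":0},{"tx":0,"ty":0,"tz":0,"roll":0},{"tx":0,"ty":0,"tz":0,"roll":0},{"tx":0,"ty":0,"tz":0,"roll":0},{"tx":0,"ty":0,"tz":0,"roll":0},{"tx":0,"ty":0,"tz":0,"roll":0}]' 75
```

```text
clock: 10.5
tcp_pos: [664.8, 183.3, 87.6]
tool_rot: [-3.004, 0.919, -0.001]
contact_force: [-2.7, -1.0, 5.5]
finger_gap: 15.7
grip_force: 30.0
clock: 11.2
tcp_pos: [664.5, 183.3, 86.5]
tool_rot: [-3.004, 0.919, -0.0]
contact_force: [0.2, -0.7, -0.3]
finger_gap: 69.8
grip_force: 0.0
```

```bash
python3 -m handwheel '[{"tx":0,"ty":0,"tz":-0.2,"roll":0},{"tx":0,"ty":0,"tz":-0.5,"roll":0},{"tx":0,"ty":0,"tz":-0.8,"roll":0},{"tx":0,"ty":0,"tz":-0.8,"roll":0},{"tx":0,"ty":0,"tz":-0.8,"roll":0},{"tx":0,"ty":0,"tz":-0.8,"roll":0},{"tx":0,"ty":0,"tz":-0.5,"roll":0},{"tx":0,"ty":0,"tz":-0.2,"roll":0},{"tx":0,"ty":0,"tz":0,"roll":0}]'
python3 - <<'E'
from h import *
b=cam('wrist');P=pts(b)
for n,z0,z1 in(('rim',72,80.5),('disc',81,84),('handle',114,122)):
    m=(P[...,2]>z0)&(P[...,2]<z1)&(b['depth']>0)&(np.hypot(P[...,0]-665,P[...,1]-183)<46)
    p=P[m]
    if len(p)>5: print(n,len(p),p.mean(0).round(1),cv2.minAreaRect(p[:,:2].astype(np.float32)))
go(467,-200,225)
E
```

```text
clock: 12.1
tcp_pos: [664.9, 183.4, 225.6]
tool_rot: [-3.004, 0.918, -0.003]
contact_force: [-0.8, 0.4, -0.6]
finger_gap: 75.2
grip_force: 0.0
rim 1366 [668.9 180.9  77.8] ((665.6560668945312, 182.94700622558594), (78.83332824707031, 78.1971664428711), 54.12720489501953)
disc 1761 [666.5 182.6  82.4] ((666.4146118164062, 183.00372314453125), (59.155521392822266, 57.26691436767578), 57.43939208984375)
handle 1129 [666.6 182.6 118. ] ((665.7422485351562, 182.96292114257812), (15.570724487304688, 55.03001403808594), 55.44743347167969)
yaw -34.01 roll 0.0 then tx ty tz [ 1.696 14.268 -0.03 ] tilt [-0.001 -0.    -1.   ] j6 2.26 t 12.15
```

The cap is seated: its disc top is at 82 mm, its handle top at 118 mm, and it is centred to within 1 mm. Next, the back of the rod.

```bash
python3 -m handwheel '[{"tx":0.06,"ty":0.5,"tz":0,"roll":0},{"tx":0.12,"ty":1,"tz":0,"roll":0},{"tx":0.12,"ty":1,"tz":0,"roll":0},{"tx":0.12,"ty":1,"tz":0,"roll":0},{"tx":0.12,"ty":1,"tz":0,"roll":0},{"tx":0.12,"ty":1,"tz":0,"roll":0},{"tx":0.12,"ty":1,"tz":0,"roll":0},{"tx":0.12,"ty":1,"tz":0,"roll":0},{"tx":0.12,"ty":1,"tz":0,"roll":0},{"tx":0.12,"ty":1,"tz":0,"roll":0},{"tx":0.12,"ty":1,"tz":0,"roll":0},{"tx":0.12,"ty":1,"tz":0,"roll":0}]' 0; python3 -m handwheel '[{"tx":0.12,"ty":1,"tz":0,"roll":0},{"tx":0.12,"ty":1,"tz":0,"roll":0},{"tx":0.06,"ty":0.6,"tz":0,"roll":-0.5},{"tx":0,"ty":0,"tz":0,"roll":-1},{"tx":0,"ty":0,"tz":0,"roll":-1},{"tx":0,"ty":0,"tz":0,"roll":-1},{"tx":0,"ty":0,"tz":0,"roll":-1},{"tx":0,"ty":0,"tz":0,"roll":-1},{"tx":0,"ty":0,"tz":0,"roll":-1},{"tx":0,"ty":0,"tz":0,"roll":-1},{"tx":0,"ty":0,"tz":0,"roll":-1},{"tx":0,"ty":0,"tz":0,"roll":-1}]';  python3 -m handwheel '[{"tx":0,"ty":0,"tz":0,"roll":-1},{"tx":0,"ty":0,"tz":0,"roll":-1},{"tx":0,"ty":0,"tz":0,"roll":-1},{"tx":0,"ty":0,"tz":0,"roll":-1},{"tx":0,"ty":0,"tz":0,"roll":-1},{"tx":0,"ty":0,"tz":0,"roll":-1},{"tx":0,"ty":0,"tz":0,"roll":-1},{"tx":0,"ty":0,"tz":0,"roll":-1},{"tx":0,"ty":0,"tz":0,"roll":-1},{"tx":0,"ty":0,"tz":0,"roll":-1},{"tx":0,"ty":0,"tz":0,"roll":-1},{"tx":0,"ty":0,"tz":0,"roll":-0.2}]'
python3 - <<'E'
from h import *
go(467,-200,225,91)
b=cam('wrist');P=pts(b);cv2.imwrite('pics/w4.png',b['frame'])
m=(P[...,2]>64)&(P[...,2]<82)&(b['depth']>0)&(abs(P[...,0]-466)<30)&(P[...,1]<12)&(P[...,1]>-175)
p=P[m];print(len(p),cv2.minAreaRect(p[:,:2].astype(np.float32)),np.percentile(p[:,1],[0,1,99,100]),cv2.fitLine(p[:,:2].astype(np.float32),cv2.DIST_HUBER,0,.01,.01).ravel())
E
```

```text
clock: 13.35
tcp_pos: [504.3, -126.4, 222.8]
tool_rot: [-3.004, 0.919, 0.005]
contact_force: [1.0, -0.5, -0.3]
finger_gap: 0.6
grip_force: 0.0
clock: 14.55
tcp_pos: [468.8, -195.0, 222.7]
tool_rot: [-3.075, -0.632, 0.003]
contact_force: [0.9, 0.4, 0.1]
finger_gap: 0.6
grip_force: 0.0
clock: 15.75
tcp_pos: [468.9, -195.0, 222.9]
tool_rot: [-2.214, -2.224, 0.001]
contact_force: [-0.3, 0.5, -0.5]
finger_gap: 0.4
grip_force: 0.0
yaw 90.26 roll -0.123 then tx ty tz [-0.165 -0.066 -0.069] tilt [-0.002  0.002 -1.   ] j6 -0.64 t 15.75
4150 ((467.2987365722656, -93.32421875), (28.773591995239258, 115.47159576416016), 0.8518145680427551) [-151.23095538 -149.63575719  -38.65681246  -35.80257972] [ 1.7275980e-02 -9.9985075e-01  4.6754773e+02 -9.1839989e+01]
```

View pics/w4.png

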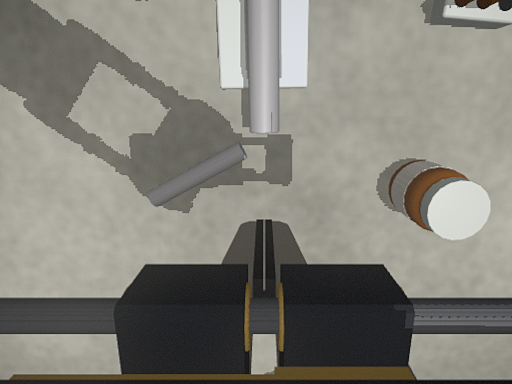

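The wrist view shows the thick rod's rear end at (264,131), in line with the closed fingers at (264,225). The thin rod at (198,172) is off to the side and low. I'll descend behind the rod.

```bash
python3 -m handwheel '[{"tx":0,"ty":0.01,"tz":0.3,"roll":-0.12},{"tx":0,"ty":0,"tz":0.7,"roll":0},{"tx":0,"ty":0,"tz":0.9,"roll":0},{"tx":0,"ty":0,"tz":0.9,"roll":0},{"tx":0,"ty":0,"tz":0.9,"roll":0},{"tx":0,"ty":0,"tz":0.9,"roll":0},{"tx":0,"ty":0,"tz":0.5,"roll":0},{"tx":0,"ty":0,"tz":0.25,"roll":0},{"tx":0,"ty":0,"tz":0,"roll":0},{"tx":0,"ty":0,"tz":0,"roll":0}]'; python3 -c "
from h import *
go(467,-80,59,91)"
```

```text
clock: 16.8
tcp_pos: [470.3, -195.8, 64.5]
tool_rot: [2.203, 2.238, 0.0]
contact_force: [-0.0, 0.3, 0.6]
finger_gap: 0.7
grip_force: 0.0
yaw 90.89 roll -0.018 then tx ty tz [ 3.862 -0.043  0.184] tilt [ 0.001 -0.001 -1.   ] j6 -0.65 t 16.8
```

```bash
python3 -m handwheel '[{"tx":0.2,"ty":-0.03,"tz":0.1,"roll":0},{"tx":0.3,"ty":0,"tz":0.07,"roll":0},{"tx":0.3,"ty":0,"tz":0,"roll":0},{"tx":0.2,"ty":0,"tz":0,"roll":0},{"tx":0.2,"ty":0,"tz":0,"roll":0},{"tx":0.2,"ty":0,"tz":0,"roll":0},{"tx":0.2,"ty":0,"tz":0,"roll":0},{"tx":0.2,"ty":0,"tz":0,"roll":0},{"tx":0.2,"ty":0,"tz":0,"roll":0},{"tx":0,"ty":0,"tz":0,"roll":0}]'; python3 -c "
from h import *
go(466.5,-80,59,91)"
```

```text
clock: 17.8
tcp_pos: [468.2, -134.7, 59.0]
tool_rot: [-2.203, -2.239, -0.001]
contact_force: [-0.4, -0.7, 0.9]
finger_gap: 0.4
grip_force: 0.4
yaw 90.93 roll -0.011 then tx ty tz [ 1.824e+00 -2.400e-02  1.000e-03] tilt [ 0.     0.001 -1.   ] j6 -0.55 t 17.8
```

```bash
python3 -m handwheel '[{"tx":0.15,"ty":0,"tz":0,"roll":0},{"tx":0.25,"ty":0,"tz":0,"roll":0},{"tx":0.25,"ty":0,"tz":0,"roll":0},{"tx":0.25,"ty":0,"tz":0,"roll":0},{"tx":0.25,"ty":0,"tz":0,"roll":0},{"tx":0.25,"ty":0,"tz":0,"roll":0},{"tx":0.25,"ty":0,"tz":0,"roll":0},{"tx":0.25,"ty":0,"tz":0,"roll":0},{"tx":0.2,"ty":0,"tz":0,"roll":0},{"tx":0.1,"ty":0,"tz":0,"roll":0},{"tx":0,"ty":0,"tz":0,"roll":0}]'
python3 - <<'E'
from h import *
go(466,-22,59,91)
b=cam('wrist');t=cam('top');s=cam('scene')
im=[x['frame'] for x in(b,t,s)]
cv2.imwrite('pics/m1.png',np.hstack([cv2.resize(im[0],(400,300)),cv2.resize(im[1][160:280,140:300],(400,300))]))
cv2.imwrite('pics/m2.png',cv2.resize(im[2][130:260,190:370],(720,520)))
P=pts(b);m=(P[...,2]>68)&(P[...,2]<82)&(b['depth']>0)&(abs(P[...,0]-467)<20)&(P[...,1]<60)
p=P[m];print(len(p),p.min(0) if len(p) else 0,p.max(0) if len(p) else 0)
E
```

```text
clock: 18.9
tcp_pos: [467.1, -68.9, 59.1]
tool_rot: [-2.203, -2.24, -0.0]
contact_force: [-1.6, -2.9, 2.5]
finger_gap: -0.0
grip_force: 1.4
yaw 90.95 roll -0.009 then tx ty tz [ 1.565 -0.008  0.003] tilt [ 0.  0. -1.] j6 -0.42 t 18.9
13372 [451.20647037 -60.19186115  68.00052486] [480.92223892  45.3599927   81.95206416]
```

View pics/m1.png

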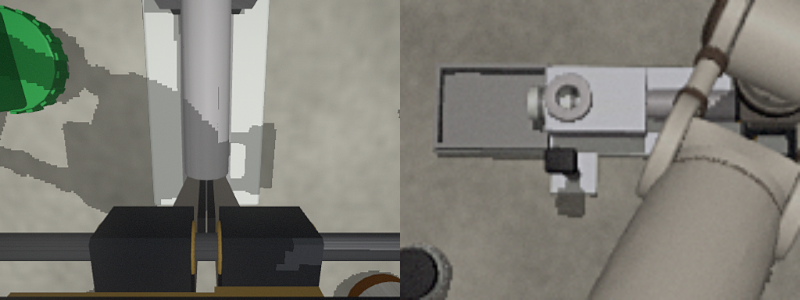

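The left panel shows the fingers on the rod's end at (207,180). The right panel shows the cartridge starting to show at the outlet, at (533,103). About 48 mm of travel remains.

```bash
python3 -m handwheel '[{"tx":0.1,"ty":0,"tz":0,"roll":0},{"tx":0.17,"ty":0,"tz":0,"roll":0},{"tx":0.17,"ty":0,"tz":0,"roll":0},{"tx":0.17,"ty":0,"tz":0,"roll":0},{"tx":0.17,"ty":0,"tz":0,"roll":0},{"tx":0.17,"ty":0,"tz":0,"roll":0},{"tx":0.17,"ty":0,"tz":0,"roll":0},{"tx":0.17,"ty":0,"tz":0,"roll":0},{"tx":0.15,"ty":0,"tz":0,"roll":0},{"tx":0.1,"ty":0,"tz":0,"roll":0},{"tx":0.05,"ty":0,"tz":0,"roll":0},{"tx":0,"ty":0,"tz":0,"roll":0}]'
python3 - <<'E'
from h import *
go(466,-22,59,91)
t=cam('top');s=cam('scene')
cv2.imwrite('pics/m3.png',np.hstack([cv2.resize(s['frame'][150:250,230:370],(420,300)),cv2.resize(t['frame'][160:280,140:300],(380,300))]))
P=pts(t);m=(P[...,2]>30)&(P[...,2]<82)&(t['depth']>0)&(abs(P[...,0]-464)<30)&(P[...,1]>155)&(P[...,1]<262)
p=P[m]
if len(p)>5: print(len(p),p.mean(0),np.percentile(p[:,2],[5,50,98]),cv2.minAreaRect(p[:,:2].astype(np.float32)))
E
```

```text
clock: 20.25
tcp_pos: [467.3, -23.1, 60.0]
tool_rot: [2.201, 2.237, -0.001]
contact_force: [-1.4, -5.5, 5.1]
finger_gap: 0.3
grip_force: 3.5
yaw 90.94 roll -0.01 then tx ty tz [ 0.036 -0.044  0.033] tilt [ 0.002 -0.003 -1.   ] j6 -0.32 t 20.25
329 [457.46897271 188.02655309  57.9647841 ] [43.8454691  58.15249018 72.23178598] ((463.2793884277344, 189.13882446289062), (58.82247543334961, 67.27559661865234), 1.1463871002197266)
```

View pics/m3.png

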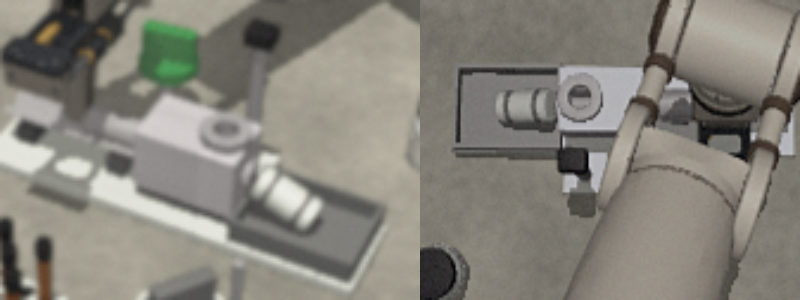

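The cartridge is nose-down in the tray (left panel (290,200)), with its tail still at the outlet. Pushing a few mm more.

```bash
python3 -m handwheel '[{"tx":0.1,"ty":0,"tz":0,"roll":0},{"tx":0.1,"ty":0,"tz":0,"roll":0},{"tx":0.08,"ty":0,"tz":0,"roll":0},{"tx":0,"ty":0,"tz":0,"roll":0},{"tx":0,"ty":0,"tz":0,"roll":0},{"tx":0,"ty":0,"tz":0,"roll":0}]'
python3 - <<'E'
from h import *
go(466,-22,59,91)
t=cam('top');s=cam('scene')
cv2.imwrite('pics/m4.png',np.hstack([cv2.resize(s['frame'][150:250,230:370],(420,300)),cv2.resize(t['frame'][160:280,140:300],(380,300))]))
P=pts(t);m=(P[...,2]>30)&(P[...,2]<82)&(t['depth']>0)&(abs(P[...,0]-464)<30)&(P[...,1]>155)&(P[...,1]<262)
p=P[m]
if len(p)>5: print(len(p),p.mean(0),np.percentile(p[:,2],[5,50,98]),cv2.minAreaRect(p[:,:2].astype(np.float32)))
E
```

```text
clock: 20.95
tcp_pos: [467.0, -14.4, 59.8]
tool_rot: [2.202, 2.237, -0.0]
contact_force: [-1.8, -6.3, 5.6]
finger_gap: 0.5
grip_force: 3.1
yaw 90.92 roll -0.014 then tx ty tz [-0.253 -0.038  0.026] tilt [ 0.002 -0.002 -1.   ] j6 -0.3 t 20.95
337 [456.74789716 190.68301624  52.47673979] [41.20875392 51.50599052 73.35780568] ((462.59112548828125, 190.3736114501953), (56.37961959838867, 70.13065338134766), 3.367971658706665)
```

View pics/m4.png

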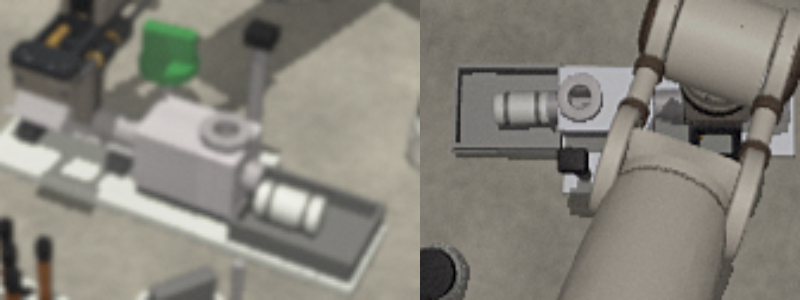

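Run:
```python
from h import *
for n in('top','scene'):
    t=load(n);P=pts(t)
    for y in range(150,250,8):
        m=(P[...,2]>25)&(P[...,2]<90)&(t['depth']>0)&(abs(P[...,0]-465)<(6 if n=='top' else 25))&(P[...,1]>=y)&(P[...,1]<y+8)
        p=P[m]; print(n,y,len(p),np.percentile(p[:,2],[50,95]).round(1) if len(p) else '',p[:,0].mean().round(1) if len(p) else '')
```

```text
top 150 8 [71. 74.] 464.1
top 158 12 [69.7 73.7] 465.4
top 166 8 [51.4 55.6] 465.2
top 174 12 [53.5 55.2] 464.8
top 182 12 [51.2 55.1] 464.9
top 190 12 [52.3 56.3] 464.5
top 198 12 [53.1 54.6] 464.3
top 206 13 [52.7 55.3] 463.8
top 214 11 [51.1 56. ] 464.3
top 222 8 [50.1 53.6] 464.0
top 230 0  
top 238 0  
top 246 0  
scene 150 57 [53.5 72.6] 472.9
scene 158 44 [60.8 71.5] 468.7
scene 166 33 [46.7 53.6] 473.1
scene 174 38 [46.9 53.7] 472.1
scene 182 32 [46.8 53.2] 472.0
scene 190 36 [47.5 54. ] 471.6
scene 198 35 [46.  53.6] 471.4
scene 206 36 [47.9 54.4] 470.5
scene 214 35 [48.3 52.3] 470.7
scene 222 26 [39.2 52.9] 464.7
scene 230 0  
scene 238 0  
scene 246 0
```

The cartridge now lies flat in the tray (right panel (525,110)), with its top at a level 54 mm from y=166 to 227. I'll back off and lift clear.

```bash
python3 -m handwheel '[{"tx":-0.1,"ty":0,"tz":0,"roll":0},{"tx":-0.4,"ty":0,"tz":0,"roll":0},{"tx":-0.6,"ty":0,"tz":0,"roll":0},{"tx":-0.4,"ty":0,"tz":-0.2,"roll":0},{"tx":0,"ty":0,"tz":-0.8,"roll":0},{"tx":0,"ty":0,"tz":-0.9,"roll":0},{"tx":0,"ty":0,"tz":-0.9,"roll":0},{"tx":0,"ty":0,"tz":-0.9,"roll":0},{"tx":0,"ty":0,"tz":-0.6,"roll":0},{"tx":0,"ty":0,"tz":0,"roll":0},{"tx":0,"ty":0,"tz":0,"roll":0},{"tx":0,"ty":0,"tz":0,"roll":0}]'
python3 - <<'E'
from h import *
t=cam('top');P=pts(t)
def f(n,x,y,dx,dy,z0,z1):
    m=(P[...,2]>z0)&(P[...,2]<z1)&(t['depth']>0)&(abs(P[...,0]-x)<dx)&(abs(P[...,1]-y)<dy);p=P[m]
    if len(p)>4: print(n,len(p),p.mean(0).round(1),cv2.minAreaRect(p[:,:2].astype(np.float32)))
f('cart',464,200,28,36,35,60);f('cap',663,183,45,45,79,125);f('rod',464,10,20,90,60,82)
E
```

```text
clock: 22.25
tcp_pos: [465.9, -58.2, 186.3]
tool_rot: [-2.202, -2.237, 0.001]
contact_force: [-0.1, 0.3, -0.5]
finger_gap: 1.2
grip_force: 0.0
cart 276 [456.8 196.8  50. ] ((457.603759765625, 195.80384826660156), (33.97644805908203, 58.159515380859375), 6.497383117675781)
cap 466 [660.2 180.5  96.6] ((662.7106323242188, 182.65484619140625), (80.60028076171875, 77.96644592285156), 8.114080429077148)
rod 72 [462.5  16.1  73.1] ((466.36572265625, 23.259273529052734), (57.16312789916992, 30.110746383666992), 86.02296447753906)
```

```bash
python3 -c "
from rig import manip
print(manip.job_done())"
```

```text
the job is handed in; nothing more can be done
None
```

The job is handed in, but no verdict came back: by my last camera measurements the cap was seated in the holder, the cartridge lay flat in the tray, the rod was still in its groove and bore, and the arm was clear.

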